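# Lay the filing block down against its stop

### The arm

A 7-joint arm with a two-finger parallel gripper is mounted at the origin on the work surface. World frame = base frame: x ahead of the robot, y to its left, z up, the work surface at z = 0. Lengths are in m, angles in rad, forces in N, time in s.
With the tool pointing down it reaches from about 0.425 to 0.925 m from the base axis. Payload 6.8 kg.
Tool frame: the origin (TCP) lies midway between the tips of the shut fingers; the grasp point (between the pads) lies 19 mm behind it (bot.pinch_z is the distance from the TCP to the grasp point, in m); z points along the fingers, y is the line along which they close (so a half turn about z gives the same grasp; the last joint's range is limited). The gripper opens to 85 mm and grips with 20 to 120 N. Pads are 22 mm wide; open, the fingers measure 114 mm over their backs; the gripper's body (76 mm by 85 mm) begins 54 mm behind the grasp point. The pads swing forward as they close: fully open they stand 13 mm farther back than shut.
Start: joints at [-0.108, 0.477, 0.022, 1.555, -0.011, 1.109, -0.083], TCP at [0.675, 0, 0.231] pointing down, gripper open.
Joint ranges: [-2.96, 2.96], [-0.34, 2.1], [-1.41, 1.46], [0.24, 2.44], [-1.37, 4.51], [0.17, 1.92], [-2.96, 2.96]. Speed limits (rad/s): [2.39, 2.39, 3.14, 3.14, 3.14, 3.14, 3.14].

### API

Orientations are given as a unit quaternion [w, x, y, z].
In Python, from station import bot, imaging gives the robot as it stands. The module is installed in compiled form; this text tells all that it offers.
- The arm moves only by the tool carry_out, never from a script. Its argument "targets" is a list of rows, each a list of 5 numbers: the shift along the tool's x, y, z in cm, then the turn about the tool's z in degrees, then the opening, from -1 (shut) to 1 (fully open). In form: [[x, y, z, yaw, gripper], ...]. A call has 1 to 12 rows; each row shifts and turns the commanded pose from where the row before left it, along the tool's axes as they then stand; what a row does not reach is not made up. A row lasts 1/10 s, in which the tool goes at most 50 mm and 8.59 degrees, less where a joint would pass 70% of its speed; a pose out of reach is approached as far as the arm can. A call is refused whole if a number of a shift passes 5 or a number of a turn 8.59, either way. A call with a gripper value outside its range is refused whole. The fingers move at their own pace and stop on an object; "force" is the grip in N (left out, the last holds). Time passes only in rows, so rows that do not move let the fingers close. It gives the time, the measured TCP pose, the force, the opening and the grip force at its end, in the units of the state.
- bot.get_obs(): the state, without advancing time (a new reading comes with each control period).
- imaging.read_camera(name): name is "scene" or "side" or "wrist"; returns the picture (400x640x3 uint8, red, green, blue); there is no depth.
- imaging.calibration(name): a dict with "fx", "fy", "cx", "cy" (pixels), "k1" (the pictures are not rectified: a ray, as slopes to the right and down, at radius r is drawn at 1 + k1 r^2 times it, then the intrinsics apply), "extrinsics" (4x4, takes a point from world to camera coordinates). Camera axes: x right, y up, looking along -z (the intrinsics and any distortion apply to the point x, -y, -z); pixel columns grow to the right and rows downward; lengths in m; the calibration is good to about 2 mm. A picture is of the moment at which its call begins: read the wrist's pose just before it. calibration takes no time and is no camera call; for the wrist camera it gives the pose at the moment of the call.
- bot.hand_in(): hands the job in; it is judged then, once.
The state is a dict: "t": time; "q": joint angles; "joint_vel": joint speeds; "joint_torque": joint torques, N m; "eef_pos": TCP position; "tool_rot": TCP orientation; "contact_force": force on the tool from outside, world axes, zero at the start; "torque": the same for the moment, N m; "gripper_width": opening from 0.0 (shut) to 1.0 (fully open); "grasp_force": force on a finger pad.
Only numpy, scipy, OpenCV 4.12 (cv2) and the standard library are available. Lean on these libraries where they do the work, as an engineer would, in place of code of your own. Each camera call takes 0.05 s, during which the arm holds its last target. There are 200 camera calls.

### The job

Get the filing block ready for use: push the slotted wooden block, which stands on its slotted end, over towards the wooden stop so that it lies on its broad face on the cork mat, then push it along the mat until its plain end is fully home and flush against the stop. Only push it, do not pick it up, and leave everything else standing and lying where it is.

Things in the scene. Friction and masses are not known exactly. Their poses are not given: they have to be found in the camera images.
- station: Fixed filing station: cork mat 310 mm (its x) by 380 mm (its y), 5 mm thick, with a wooden stop along its far edge. Origin on the table surface, near the mat's middle; its x axis points level across the mat to the stop (away from the robot, turned up to 0.22 rad), z up. The mat runs from x -160 to +125 mm before the stop, y -190 to +190 mm.
- stop_face (a point): Point on the station: middle of the stop's face that looks towards the robot, at the height of the mat's top (5 mm above the table). Same axes as the station; the face is the plane x = 0. The stop is 380 mm long (y), 25 mm thick and rises 30 mm above the mat.
- filing_block: Loose plywood filing block, 0.17 to 0.35 kg, standing on its slotted end on the left or right of the mat: 40 mm thick (its x), 70 mm wide (y), 130 mm tall (z). A slot 22 mm wide, 45 mm deep cuts through the lower end, leaving two 24 mm prongs. Origin: centre of that end. At the start x is level, within 0.13 rad of the station's x; tipped to the stop, x points down and z at the stop.
- block_end (a point): Centre of the filing block's plain end (its top while it stands), 130 mm from the body origin. The standing block's face that looks at the stop is 160 to 205 mm from the stop, so about 30 to 75 mm is left to slide after it has tipped.
- block_center (a point): Centre of the filing block, halfway along its 130 mm. Pushed near its top, the block tips about its foot edge without sliding; after about 37 mm of push at the top it falls by itself. Pushed along at one point of its foot end it tends to swing and can jam askew at the stop; pushed with two fingertips, one on each prong, it stays square.
- offcut: Loose plain solid plywood offcut, 55 by 55 mm and 130 mm tall, no slot, standing on the mat on the other side, about 200 mm from the filing block; leave it standing. Origin: centre of its underside.
- wax_jar: Small loose amber jar with a metal lid, 32 mm diameter, 45 mm tall, standing on the mat midway between the two upright blocks; leave it. Origin: centre of its underside.
- black_frame: Black spectacle frame with clear lenses and folded sides, about 50 by 140 by 15 mm, lying on the table left of the mat; leave it. Origin: under its bridge.
- brown_frame: Brown spectacle frame, same shape, lying on the table right of the mat; leave it. Origin: under its bridge.
- pliers: Blue-handled pliers, about 140 by 65 by 14 mm, lying right of the mat; leave them. Origin: underneath, near the pivot.
- screwdriver: Small screwdriver, 130 mm long, lying left of the mat; leave it. Origin: underneath its middle.
There are look-alikes about, which are no part of the job. There is more than one size of the wax_jar; the job needs the middle-sized.

How it is judged:
By the outcome, as a careful person would: the job done as asked, in the order asked, and still so for the second after the job is handed in, with the robot touching nothing.
It also fails if it takes over 45 s, if anything falls off the work surface, if the arm or the gripper's body presses on something with over 40 N, if the wrist force passes 120 N, or if a joint passes its speed limit or range.

## Working session

There is one attempt and no reset: what is moved stays moved. The work goes in short steps, Python scripts to look and compute and a tool call to move; the robot and the scene stay as the last step left them, time stands still between calls to the robot, and variables do not carry over. Pictures are saved under pics/ and viewed, at most 10 in all, crops included, and the job is handed in when it is done.

Besides the shell and the picture viewer there is one more tool, called after "Request:" as name(argument=value, ...) on one line, values as JSON. carry_out: Moves the arm, as the interface text tells. Its arguments: {"type":"object","properties":{"targets":{"type":"array"},"force":{"type":"number"}},"required":["targets"]}

```bash
mkdir -p pics
cat > h.py <<'E'
import numpy as np, cv2
from station import bot, imaging
def ray(name,uv,c=None):
    c=c or imaging.calibration(name); E=np.array(c['extrinsics'])
    p=np.array([(uv[0]-c['cx'])/c['fx'],(uv[1]-c['cy'])/c['fy']])
    s=p.copy()
    for _ in range(20): s=p/(1+c['k1']*(s@s))
    d=E[:3,:3].T@np.array([s[0],-s[1],-1]); o=-E[:3,:3].T@E[:3,3]
    return o,d/np.linalg.norm(d)
def onz(name,uv,z,c=None):
    o,d=ray(name,uv,c); return o+d*(z-o[2])/d[2]
def two(a,b):
    (o1,d1),(o2,d2)=a,b
    t=np.linalg.lstsq(np.c_[d1,-d2],o2-o1,rcond=None)[0]
    p,q=o1+t[0]*d1,o2+t[1]*d2; return (p+q)/2,np.linalg.norm(p-q)
def snap(name,fn):
    im=imaging.read_camera(name); cv2.imwrite('pics/'+fn,im[:,:,::-1]); return im
E
python3 - <<'E'
from h import *
snap('scene','s1.png');snap('side','d1.png')
o=bot.get_obs();print(o['t'],o['eef_pos'],o['tool_rot'])
for n in('scene','side'):
    c=imaging.calibration(n);E=np.array(c['extrinsics']);print(n,-E[:3,:3].T@E[:3,3],-E[2,:3])
E
```

```text
0.1 [6.74491321e-01 9.55348282e-06 2.30441241e-01] [-5.19710367e-04  7.07088534e-01  7.07124573e-01 -6.10737338e-04]
scene [ 1.17533002 -0.31189849  0.72486056] [-0.67845129  0.35011581 -0.64585042]
side [ 0.39470011 -0.52023249  0.63105188] [ 0.16269078  0.70417081 -0.69114049]
```

View pics/s1.png

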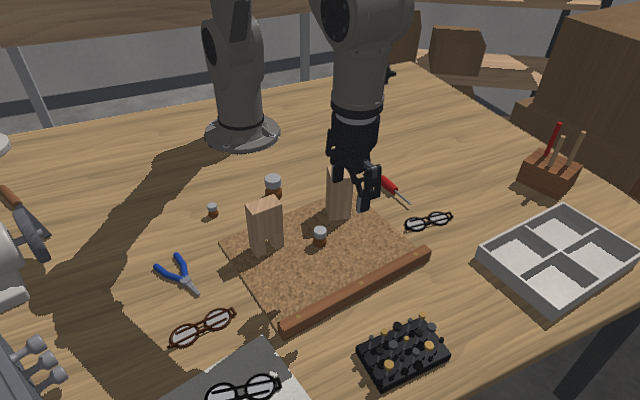

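View pics/d1.png

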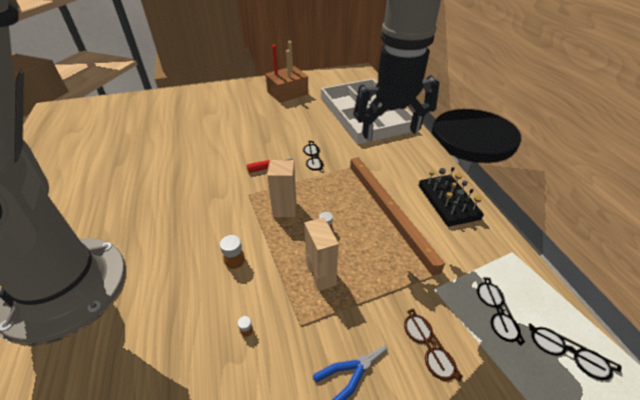

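The scene view shows two upright wooden blocks: one at (265,225) (side view (322,255)) and one at (338,195), partly hidden by the gripper (side view (282,188)). The filing block is the one with a slot at its foot, so I'm enlarging both to check. The mat jar at (320,236) stays put.

Run:
```python
import cv2,numpy as np
a=cv2.imread('pics/s1.png')[150:350,200:440]; b=cv2.imread('pics/d1.png')[140:330,230:460]
a=cv2.resize(a,(480,400),interpolation=2);a=cv2.resize(cv2.imread('pics/s1.png')[160:265,235:365],None,fx=5,fy=5,interpolation=2)[:, :400*2]
b=cv2.resize(cv2.imread('pics/d1.png')[150:300,255:355],None,fx=3.5,fy=3.5,interpolation=2)
print(a.shape,b.shape)
a=cv2.resize(a,(446,360));b=cv2.resize(b,(350,525))
o=np.zeros((525,796,3),np.uint8);o[:360,:446]=a;o[:,446:]=b;cv2.imwrite('pics/c1.png',o)
```

```text
(525, 650, 3) (525, 350, 3)
```

View pics/c1.png

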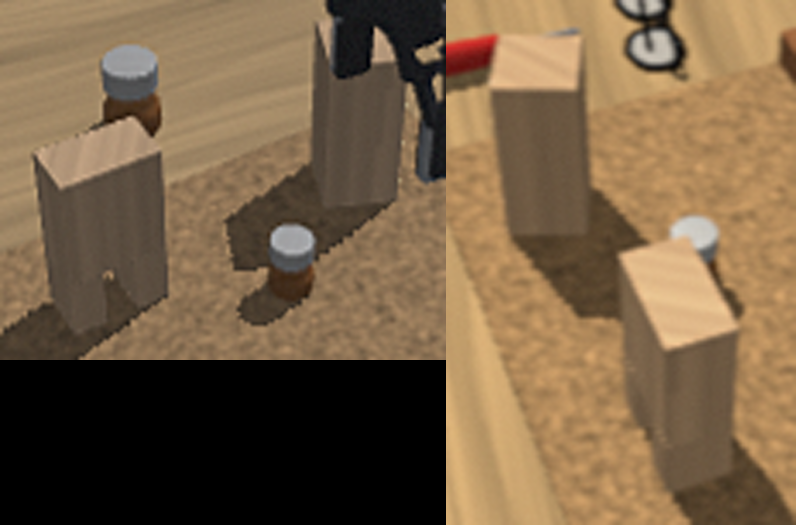

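The left block in the scene crop, (265,225) in the scene and (322,255) in the side view, has the slot at its foot, so it is the filing block. The other is solid, so it's the offcut. Next I'll triangulate its corners and fit the stop's edge.

Run:
```python
from h import *
S=dict(mm=(245.8,205.2),pm=(253.4,214.5),pp=(281.6,204.6),mp=(273.5,194.4))
D=dict(mp=(304.7,223.4),mm=(317.6,249.4),pm=(338.1,242.9),pp=(323.9,218.6))
P={}
for k in S:
    P[k],e=two(ray('scene',S[k]),ray('side',D[k])); print(k,P[k].round(4),'gap',round(e,4))
print('mean',np.mean(list(P.values()),0).round(4))
for k in ('scene','side'):
    src=S if k=='scene' else D
    Q={c:onz(k,src[c],.135)[:2] for c in src}
    w=(Q['mp']-Q['mm']+Q['pp']-Q['pm'])/2; d=(Q['pm']-Q['mm']+Q['pp']-Q['mp'])/2
    print(k,'ctr',np.mean(list(Q.values()),0).round(4),'w',np.linalg.norm(w).round(4),'yaw',np.arctan2(-w[0],w[1]).round(3),'d',np.linalg.norm(d).round(4),np.arctan2(d[1],d[0]).round(3))
# stop
def mask(fn,roi):
    im=cv2.imread(fn);h=cv2.cvtColor(im,cv2.COLOR_BGR2HSV)
    m=cv2.inRange(h,(3,110,50),(11,255,170)); z=np.zeros_like(m); x0,y0,x1,y1=roi; z[y0:y1,x0:x1]=m[y0:y1,x0:x1]
    z=cv2.morphologyEx(z,cv2.MORPH_OPEN,np.ones((3,3)))
    n,l,s,_=cv2.connectedComponentsWithStats(z); i=1+np.argmax(s[1:,4]); print(fn,s[i]); return l==i
ms=mask('pics/s1.png',(265,235,440,345)); md=mask('pics/d1.png',(340,150,450,280))
def fit(pts):
    pts=np.array(pts,np.float32); 
    for _ in range(3):
        vx,vy,x,y=cv2.fitLine(pts,cv2.DIST_HUBER,0,.01,.01).ravel(); r=abs((pts-[x,y])@[-vy,vx]); pts=pts[r<max(1,2*np.median(r))]
    return pts
ls=fit([(c,np.argmax(ms[:,c])-.5) for c in range(640) if ms[:,c].any() and 290<c<420])
ld=fit([(np.argmax(md[r])-.5,r) for r in range(400) if md[r].any() and 175<r<255])
def line(name,pts,z):
    Q=np.array([onz(name,p,z)[:2] for p in pts]).astype(np.float32); vx,vy,x,y=cv2.fitLine(Q,cv2.DIST_L2,0,.01,.01).ravel()
    if vy<0:vx,vy=-vx,-vy
    n=np.array([vy,-vx]); print(name,z,'yaw',np.arctan2(-vx,vy).round(4),'n.x',(n@[x,y]).round(4))
line('scene',ls,.035)
line('side',ld,.005);line('side',ld,.035)
v=cv2.imread('pics/d1.png');v[md]=(0,255,0);w=cv2.imread('pics/s1.png');w[ms]=(0,255,0)
cv2.imwrite('pics/m1.png',cv2.resize(np.hstack([v[145:285,330:460],w[225:365,260:450]]),None,fx=2.5,fy=2.5,interpolation=0))
# stop ends
for n,m in(('scene',ms),('side',md)):
    ys,xs=np.nonzero(m)
    for i in(xs.argmin(),xs.argmax()): print(n,xs[i],ys[i],onz(n,(xs[i],ys[i]),.03).round(3))
# jar & offcut
print('jar lid',two(ray('scene',(320,230.5)),ray('side',(326,217))))
print('offcut top', onz('side',(280,170),.135))
```

```text
mm [ 0.4958 -0.1409  0.1324] gap 0.001
pm [ 0.5337 -0.1374  0.135 ] gap 0.0001
pp [ 0.526  -0.0723  0.1324] gap 0.0004
mp [ 0.488  -0.0758  0.1333] gap 0.0003
mean [ 0.5109 -0.1066  0.1333]
scene ctr [ 0.5128 -0.1072] w 0.0653 yaw 0.109 d 0.0368 0.107
side ctr [ 0.5105 -0.108 ] w 0.0641 yaw 0.123 d 0.0382 0.096Traceback (most recent call last):
  File "<stdin>", line 19, in <module>
  File "<stdin>", line 18, in mask
    return _wrapfunc(a, 'argmax', axis=axis, out=out, **kwds)
    return bound(*args, **kwds)
ValueError: attempt to get argmax of an empty sequence
```

Run:
```python
from h import *
def hsv(fn): return cv2.cvtColor(cv2.imread(fn),cv2.COLOR_BGR2HSV)
hs,hd=hsv('pics/s1.png'),hsv('pics/d1.png')
print('stop',hs[283,358],hs[290,352],hd[215,395],hd[205,385],'mat',hs[265,320],hd[230,360])
def edges(h,seed,tol,roi):
    m=np.zeros(h.shape[:2],np.uint8)
    for s in seed: m|=cv2.inRange(h,np.clip(h[s].astype(int)-tol,0,255),np.clip(h[s].astype(int)+tol,0,255))
    z=np.zeros_like(m);x0,y0,x1,y1=roi;z[y0:y1,x0:x1]=m[y0:y1,x0:x1]
    z=cv2.morphologyEx(z,cv2.MORPH_OPEN,np.ones((3,3)))
    n,l,s,_=cv2.connectedComponentsWithStats(z);i=1+np.argmax(s[1:,4]);print(s[i]);return l==i
ms=edges(hs,[(283,358),(290,352)],[6,45,35],(265,235,440,345))
md=edges(hd,[(215,395),(205,385)],[6,45,35],(340,150,450,280))
v=cv2.imread('pics/d1.png')[145:285,330:460];w=cv2.imread('pics/s1.png')[225:365,260:450]
a=v.copy();a[md[145:285,330:460]]=(0,255,0);b=w.copy();b[ms[225:365,260:450]]=(0,255,0)
cv2.imwrite('pics/m1.png',cv2.resize(np.vstack([np.hstack([v,w]),np.hstack([a,b])]),None,fx=2.1,fy=2.1,interpolation=2))
```

```text
stop [ 12 125 135] [ 12 127 135] [ 13 152 156] [ 13 150  95] mat [ 16 104 149] [ 16 125 180]
[  265   235   175   110 13568]
[ 340  156  108  124 7848]
```

View pics/m1.png

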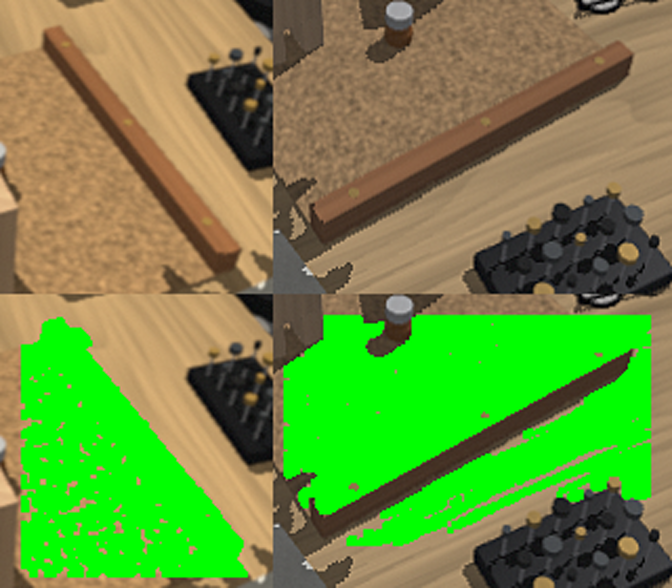

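The picture shows the stop's robot-side top edge running from (279,324) to (425,245) in the scene view. In the side view its foot edge on the robot side runs from (351,166) to (431,273). The mask also took in the mat, so I'm using these read points.

Run:
```python
from h import *
def L(n,a,b,z):
    a,b=onz(n,a,z),onz(n,b,z)
    if a[1]>b[1]:a,b=b,a
    d=b-a;print(n,z,a.round(4),b.round(4),'len',np.linalg.norm(d).round(4),'yaw',np.arctan2(-d[0],d[1]).round(4));return a,d/np.linalg.norm(d)
c=np.array([.5118,-.1075])
for r in(L('scene',(278.6,323.6),(425.2,245.5),.035),L('side',(351.4,166),(431,272.6),.005)):
    a,d=r;n=np.array([d[1],-d[0]]);print('dist centre->stop',n@(a[:2]-c))
print('jar',two(ray('scene',(320,230.5)),ray('side',(326,217))))
print('offcut',onz('side',(281,170),.135))
```

```text
scene 0.035 [ 0.7321 -0.1657  0.035 ] [0.6839 0.2062 0.035 ] len 0.375 yaw 0.1289
side 0.005 [ 0.7303 -0.1597  0.005 ] [0.6863 0.2131 0.005 ] len 0.3754 yaw 0.1175
dist centre->stop 0.2109946214963393
dist centre->stop 0.21085035885578807
jar (array([0.55395186, 0.00664171, 0.04830852]), np.float64(0.0004516825437336408))
offcut [0.47445394 0.08761911 0.135     ]
```

The two views agree. The block's centre is (0.512, -0.1075), its top is at 0.133 (0.135 expected), and its yaw is about 0.11. The stop's yaw is about 0.12, with its face 191 mm from the block's face. I'm moving behind the block now.

Request:
carry_out(targets=[[-1.14,-2.2,0,0,-0.25],[-1.14,-2.2,0,0,-0.25],[-1.14,-2.2,0,0,-0.25],[-1.14,-2.2,0,0,-0.25],[-1.14,-2.2,0,0,-0.25],[-1.14,-2.2,0,0,-0.25],[-1.14,-2.2,0,0,-0.25],[-1.14,-2.2,0,0,-0.25],[-1.14,-2.2,0,0,-0.25],[-1.14,-2.2,0,0,-0.25],[0,0,0,0,-0.25]])

```text
t: 1.2
eef_pos: [0.4519, -0.1158, 0.2309]
tool_rot: [-0.001, 0.708, 0.706, -0.001]
contact_force: [0.5, 0.2, -0.9]
gripper_width: 0.378
grasp_force: 0.0
```

Request:
carry_out(targets=[[0,0,0,8.3,-0.25],[0,0,0,8.3,-0.25],[0,0,0,8.3,-0.25],[0,0,0,8.3,-0.25],[0,0,0,8.3,-0.25],[0,0,0,8.3,-0.25],[0,0,0,8.3,-0.25],[0,0,0,8.3,-0.25],[0,0,0,8.3,-0.25],[0,0,0,8.3,-0.25],[0,0,0,0,-0.25],[0,0,0,0,-0.25]])

```text
t: 2.4
eef_pos: [0.4553, -0.1136, 0.2312]
tool_rot: [-0.0, 0.998, 0.063, -0.0]
contact_force: [-0.3, -1.2, 0.6]
gripper_width: 0.376
grasp_force: 0.0
```

Request:
carry_out(targets=[[0,0,2,0,-0.25],[0,0,2,0,-0.25],[0,0,2,0,-0.25],[0,0,2,0,-0.25],[0,0,2,0,-0.25],[0,0,2.1,0,-0.25],[0,0,0,0,-0.25],[0,0,0,0,-0.25]])

```text
t: 3.2
eef_pos: [0.4551, -0.1139, 0.1105]
tool_rot: [-0.0, 0.998, 0.062, -0.0]
contact_force: [-0.1, 0.4, 0.2]
gripper_width: 0.377
grasp_force: 0.0
```

Request:
carry_out(targets=[[0.5,0,0,0,-0.25],[0.5,0,0,0,-0.25],[0.5,0,0,0,-0.25],[0.5,0,0,0,-0.25],[0.5,0,0,0,-0.25],[0.5,0,0,0,-0.25],[0.4,0,0,0,-0.25],[0.4,0,0,0,-0.25]])

```text
t: 4.0
eef_pos: [0.493, -0.1093, 0.1102]
tool_rot: [-0.0, 0.998, 0.061, -0.0]
contact_force: [-0.9, 0.6, -0.1]
gripper_width: 0.376
grasp_force: 0.2
```

Run:
```python
from h import *
a=snap('scene','s2.png')[150:330,200:440];b=snap('side','d2.png')[120:300,230:470]
cv2.imwrite('pics/v2.png',cv2.resize(np.hstack([a,b])[:,:,::-1],(800,300),interpolation=2));o=bot.get_obs();print(o['eef_pos'],o['contact_force'])
```

```text
[ 0.49338719 -0.10921319  0.11031807] [0.71763801 0.6513865  0.22540307]
```

View pics/v2.png

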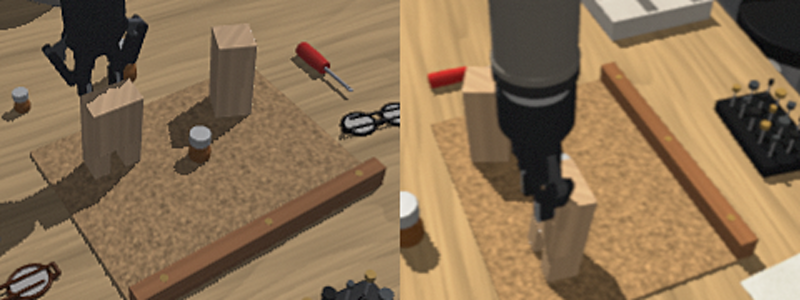

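The view shows both fingertips on the block's rear face near its top (crop (115,75)), with the block just starting to tilt. I'm continuing gently.

Request:
carry_out(targets=[[0.4,0,0,0,-0.25],[0.4,0,0,0,-0.25],[0.4,0,0,0,-0.25],[0.4,0,0,0,-0.25],[0.4,0,0,0,-0.25],[0.4,0,0,0,-0.25],[0.3,0,0,0,-0.25],[0.3,0,0,0,-0.25],[0.3,0,0,0,-0.25],[0,0,0,0,-0.25],[0,0,0,0,-0.25],[0,0,0,0,-0.25]])

```text
t: 5.3
eef_pos: [0.5253, -0.1054, 0.1102]
tool_rot: [-0.0, 0.998, 0.061, -0.0]
contact_force: [-0.3, 0.0, 0.2]
gripper_width: 0.37
grasp_force: 0.0
```

Run:
```python
from h import *
a=snap('scene','s3.png')[150:330,200:440];b=snap('side','d3.png')[120:300,230:470]
cv2.imwrite('pics/v3.png',cv2.resize(np.hstack([a,b])[:,:,::-1],(800,300),interpolation=2));o=bot.get_obs();print(o['eef_pos'],o['contact_force'])
```

```text
[ 0.52532158 -0.10538165  0.11028985] [-0.82996925  0.05982647 -0.30198244]
```

View pics/v3.png

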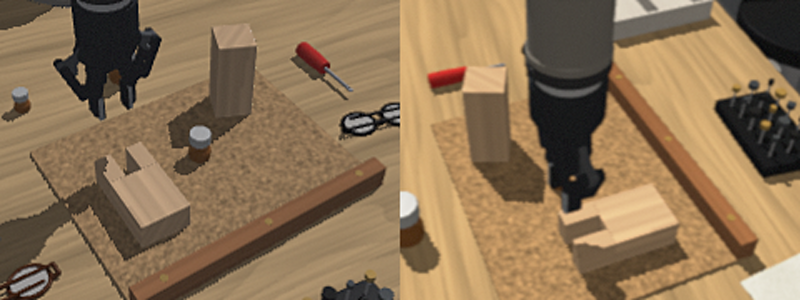

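It fell flat, with its broad face on the mat and its plain end towards the stop. In the crop, the scene view shows the plain-end top edge from (131,229) to (188,206), and the side view shows it from (655,187) to (678,226).

Run:
```python
from h import *
k=1/1.6667
f=lambda n,x,y,z=.045: onz(n,((x*k+200,y*k+150) if n=='scene' else ((x-400)*k+230,y*k+120)),z)
n=np.array([np.cos(.123),np.sin(.123)]);d=n@np.array([.708,0.02])
for nm,a,b in(('scene',(131,229),(188,206)),('side',(678,226),(655,187))):
    A,B=f(nm,*a)[:2],f(nm,*b)[:2];w=B-A;print(nm,A.round(4),B.round(4),'w',np.linalg.norm(w).round(4),'yaw',np.arctan2(-w[0],w[1]).round(3))
for x,y in((97,168),(139,146)): print('prong',f('scene',x,y).round(4))
for x,y in((558,212),(568,240)): print('side prong',f('side',x,y).round(4))
a=np.array([.7321,-.1657]);print('stop offset',n@a, n@np.array([.7303,-.1597]))
```

```text
scene [ 0.6615 -0.1371] [ 0.6584 -0.0606] w 0.0765 yaw 0.04
side [ 0.6625 -0.1289] [ 0.6597 -0.0644] w 0.0646 yaw 0.044
prong [ 0.551  -0.1401  0.045 ]
prong [ 0.5367 -0.0758  0.045 ]
side prong [ 0.5292 -0.0719  0.045 ]
side prong [ 0.5292 -0.1152  0.045 ]
stop offset 0.7062392601091462 0.7051889995914485
```

Request:
carry_out(targets=[[-1.1,0,0,0,-0.25],[-1.1,0,0,0,-0.25],[0,0,0,0,-0.25],[0,0,2,0,-0.25],[0,0,2,0,-0.25],[0,0,2,0,-0.25],[0,0,2,0,-0.25],[0,0,1,0,-0.25],[0,0,0.8,0,-0.25],[0,0,0,0,-0.25],[0,0,0,0,-0.25]])

```text
t: 6.5
eef_pos: [0.504, -0.1082, 0.0128]
tool_rot: [0.0, 0.998, 0.061, 0.0]
contact_force: [-0.3, 0.5, -0.2]
gripper_width: 0.373
grasp_force: 0.0
```

Request:
carry_out(targets=[[0.4,0,0,0,-0.25],[0.4,0,0,0,-0.25],[0.5,0,0,0,-0.25],[0.5,0,0,0,-0.25],[0.5,0,0,0,-0.25],[0.5,0,0,0,-0.25],[0.5,0,0,0,-0.25],[0.5,0,0,0,-0.25],[0.5,0,0,0,-0.25],[0.5,0,0,0,-0.25],[0.4,0,0,0,-0.25],[0.4,0,0,0,-0.25]])

```text
t: 7.7
eef_pos: [0.5595, -0.1011, 0.0123]
tool_rot: [-0.0, 0.998, 0.061, -0.0]
contact_force: [-1.0, -0.5, -0.6]
gripper_width: 0.372
grasp_force: 0.6
```

Run:
```python
from h import *
a=snap('scene','s4.png')[190:330,220:420];b=snap('side','d4.png')[140:280,270:470]
cv2.imwrite('pics/v4.png',cv2.resize(np.hstack([a,b])[:,:,::-1],(800,280),interpolation=2));o=bot.get_obs();print(o['eef_pos'],o['contact_force'])
```

```text
[ 0.56024622 -0.10101304  0.0124126 ] [-0.49519646  0.19247299 -0.14845439]
```

View pics/v4.png

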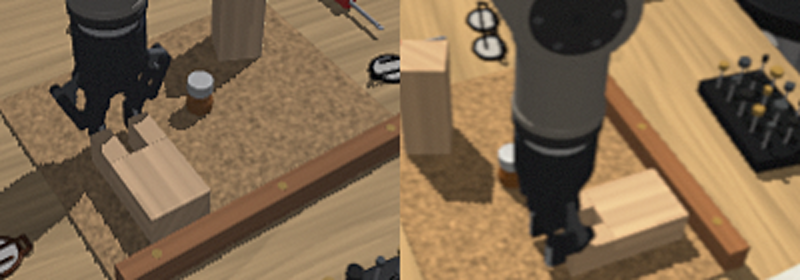

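The block is square to the fingers, with a tip on each prong, and a small gap to the stop remains (crop (205,215)). The jar is untouched.

Request:
carry_out(targets=[[0.4,0,0,0,-0.25],[0.4,0,0,0,-0.25],[0.4,0,0,0,-0.25],[0.4,0,0,0,-0.25],[0.2,0,0,0,-0.25],[0,0,0,0,-0.25]])

```text
t: 8.4
eef_pos: [0.5751, -0.0993, 0.0119]
tool_rot: [-0.0, 0.998, 0.061, -0.002]
contact_force: [-6.7, -0.6, 3.4]
gripper_width: 0.374
grasp_force: 3.3
```

Request:
carry_out(targets=[[0.1,0,0,0,-0.25],[0.1,0,0,0,-0.25],[0,0,0,0,-0.25]])

```text
t: 8.7
eef_pos: [0.5751, -0.0993, 0.0117]
tool_rot: [-0.0, 0.998, 0.061, -0.004]
contact_force: [-11.3, -0.5, 6.9]
gripper_width: 0.375
grasp_force: 5.8
```

Request:
carry_out(targets=[[0.1,0,0,0,-0.25],[0.1,0,0,0,-0.25],[0,0,0,0,-0.25]])

```text
t: 9.0
eef_pos: [0.575, -0.0993, 0.0114]
tool_rot: [-0.001, 0.998, 0.061, -0.006]
contact_force: [-16.5, -1.4, 11.7]
gripper_width: 0.373
grasp_force: 8.1
```

It has stalled with the push force rising to 16 N, which is what contact with the stop should look like. I'm backing off and lifting to check.

Request:
carry_out(targets=[[-0.4,0,0,0,-0.25],[-0.8,0,0,0,-0.25],[-1.5,0,0,0,-0.25],[-1.5,0,0,0,-0.25],[0,0,0,0,-0.25],[0,0,-3,0,-0.25],[0,0,-3,0,-0.25],[0,0,-3,0,-0.25],[0,0,-3,0,-0.25],[-1,0,-3,0,-0.25],[0,0,-3,0,-0.25],[0,0,0,0,-0.25]])

```text
t: 10.2
eef_pos: [0.5333, -0.1051, 0.1971]
tool_rot: [0.001, 0.998, 0.061, 0.005]
contact_force: [1.0, 0.7, 0.8]
gripper_width: 0.369
grasp_force: 0.0
```

Run:
```python
from h import *
a=snap('scene','s5.png')[210:330,240:400];b=snap('side','d5.png')[160:280,310:470]
cv2.imwrite('pics/v5.png',cv2.resize(np.hstack([a,b])[:,:,::-1],(800,300),interpolation=2));o=bot.get_obs();print(o['t'],o['eef_pos'],o['contact_force'])
```

```text
10.3 [ 0.53079405 -0.10457558  0.19320319] [-0.02947178 -0.15375836 -0.32631649]
```

View pics/v5.png

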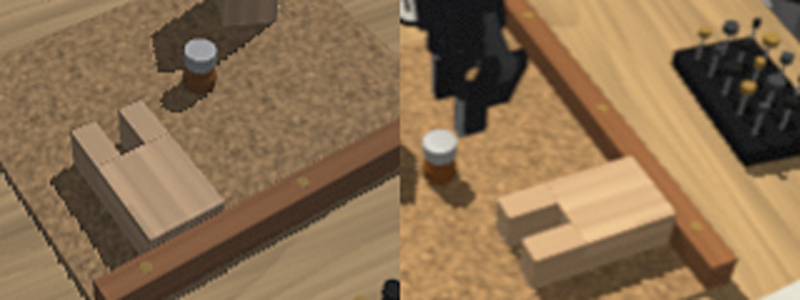

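The view shows the block lying flat with its plain end against the stop: scene crop (148,240) to (223,205), side crop (675,213) to (632,158). The jar and offcut are undisturbed. One numeric check for flushness follows.

Run:
```python
from h import *
n=np.array([np.cos(.123),np.sin(.123)])
for nm,pts,ox,oy,s in(('scene',((148,240),(223,205)),0,0,(240,210)),('side',((675,213),(632,158)),400,0,(310,160))):
    P=[onz(nm,((x-ox)*.4+s[0],y*.4+s[1]),.045)[:2] for x,y in pts];w=P[1]-P[0]
    print(nm,'w',np.linalg.norm(w).round(4),'yaw',np.arctan2(-w[0],w[1]).round(3),'gap mm',[round(1e3*(.7057-n@p),1) for p in P])
```

```text
scene w 0.0669 yaw 0.075 gap mm [np.float64(6.3), np.float64(3.0)]
side w 0.0656 yaw 0.124 gap mm [np.float64(6.3), np.float64(6.4)]
```

The gap reads 3–6 mm, about 2 px, so I want a closer look at the joint. I'll take an enlarged crop plus the wrist view.

Run:
```python
from h import *
w=imaging.read_camera('wrist')
b=cv2.imread('pics/d5.png')[205:275,395:455]; a=cv2.imread('pics/s5.png')[275:325,280:340]
o=np.zeros((600,800,3),np.uint8)
o[:300,:480]=cv2.resize(w[:,:,::-1],(480,300)); o[300:600,:360]=cv2.resize(a,(360,300),interpolation=2); o[:373,480:800]=cv2.resize(b,(320,373),interpolation=2)
cv2.imwrite('pics/v6.png',o);cv2.imwrite('pics/w6.png',w[:,:,::-1])
```

```text
(no output)
```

View pics/v6.png

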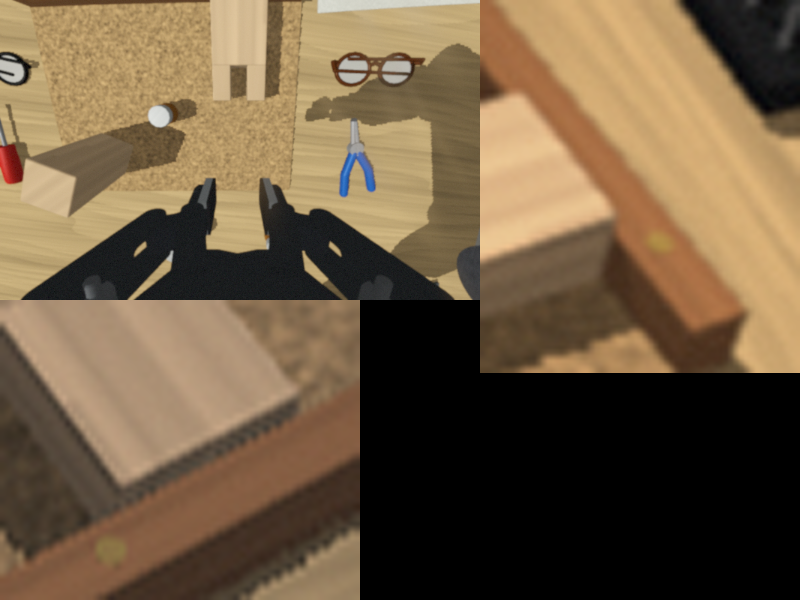

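The side crop shows the block's side meeting the stop with no mat visible between them (610,250). In the scene crop, the strip of end face is about as tall as the 10 mm the block stands above the stop. I'll move the wrist camera forward for a final top-down check of the joint.

Request:
carry_out(targets=[[2,0,0,0,-0.25],[2,0,0,0,-0.25],[2,0,0,0,-0.25],[2,0,0,0,-0.25],[0,0,0,0,-0.25],[0,0,0,0,-0.25],[0,0,0,0,-0.25]])

```text
t: 11.05
eef_pos: [0.6076, -0.0954, 0.1914]
tool_rot: [-0.0, 0.998, 0.061, -0.001]
contact_force: [-0.2, 0.1, -0.5]
gripper_width: 0.377
grasp_force: 0.0
```

Run:
```python
from h import *
c=imaging.calibration('wrist');w=snap('wrist','w7.png')
E=np.array(c['extrinsics'])
n=np.array([np.cos(.123),np.sin(.123)])
P=np.array([.695,-.09,.035])
q=E[:3,:3]@P+E[:3,3];s=np.array([q[0],-q[1]])/-q[2];s=s*(1+c['k1']*s@s);u=int(c['fx']*s[0]+c['cx']);v=int(c['fy']*s[1]+c['cy']);print(u,v,(-E[:3,:3].T@E[:3,3]).round(3))
x0,y0=min(max(u-90,0),440),min(max(v-60,0),250);print(x0,y0)
cv2.imwrite('pics/v7.png',cv2.resize(w[y0:y0+150,x0:x0+200,::-1],(800,600),interpolation=2))
```

```text
322 100 [ 0.68  -0.086  0.334]
232 40
```

View pics/v7.png

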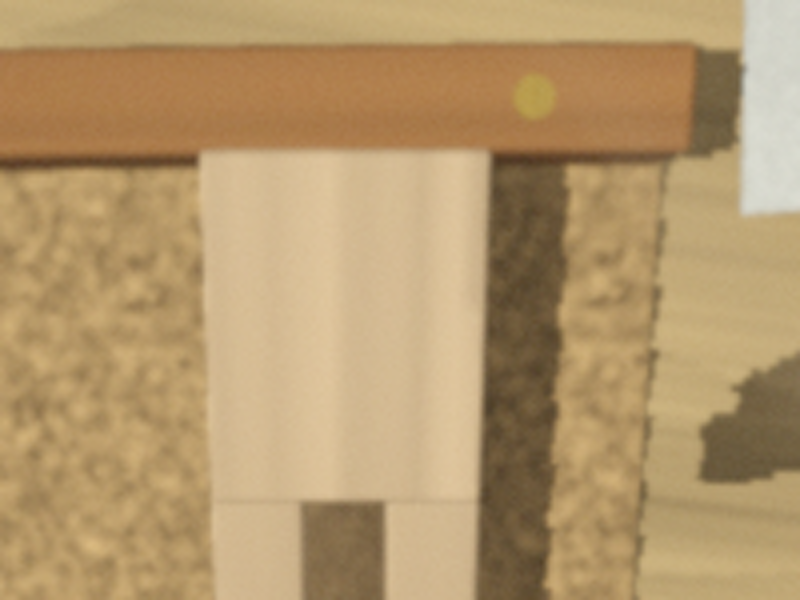

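The wrist view shows the block's end edge, (200,150) to (490,150), touching and parallel to the stop's face along its whole width, with no mat showing between them.

```bash
python3 -c "
from station import bot
print(bot.hand_in())"
```

```text
the job is handed in; nothing more can be done
None
```

The filing block was tipped onto its broad face and pushed until its plain end sat flush against the stop; the jar and offcut stayed standing, nothing else was touched, and I handed the job in at about 11 s.

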